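Stop and air the drying cabinet and clear its drying stand

ROBOT

A 6-joint arm with a two-finger parallel gripper is mounted at the origin on the work surface. World frame = base frame: x ahead of the robot, y to its left, z up, the work surface at z = 0. Lengths are in m, angles in rad, forces in N, time in s.
With the tool pointing down it reaches from about 0.3 to 0.775 m from the base axis. Payload 14.6 kg.
Tool frame: the origin (TCP) lies on the centre line of the jaws, within the pads' length; the fingertips stand 17 mm ahead of it and the grasp point (between the pads) lies 2 mm behind it; z points along the fingers, y is the line along which they close (so a half turn about z gives the same grasp; the last joint's range is limited). The gripper opens to 94 mm and grips with 3 to 60 N. Pads are 16 mm wide; open, the fingers measure 119 mm over their backs; the gripper's body (75 mm by 177 mm) begins 78 mm behind the grasp point.
Start: joints at [1.201, 0.3, 1.521, -0, 1.321, -0.067], TCP at [0.164, 0.525, 0.222] pointing down, gripper open.
Joint ranges: [-3.03, 3.03], [-0.79, 2.21], [0.23, 2.52], [-1.04, 4.18], [0, 3.07], [-2.55, 2.55]. Speed limits (rad/s): [2.22, 2.22, 2.57, 3.14, 3.14, 3.14].

INTERFACE

Orientations are given as a unit quaternion [w, x, y, z].
In Python, from cell import monitor, eyes, ctrl gives the robot as it stands.
- The arm moves only by the tool hand_motion, called as name(argument=value, ...), one argument or row to a line, values as JSON. Schema: {"type":"object","properties":{"rows":{"type":"array","items":{"type":"array","items":{"type":"array","items":{"type":"number"},"minItems":5,"maxItems":5},"minItems":1,"maxItems":12},"minItems":1,"maxItems":1},"clamp_n":{"type":"number"},"only":{"type":"string"},"quiet":{"type":"boolean"},"lines":{"type":"string"}},"required":["rows"],"additionalProperties":false}. rows is a list that holds a single list of rows (three levels of brackets), with 1 to 12 rows, each of 5 numbers: the opening from 0.0 (shut) to 1.0 (fully open), then dx, dy, dz in normalised numbers (1 is 1 m), then a turn about the tool's z in shares of 4 rad (1.0 is 4 rad); each row is the pose to reach, as a shift and turn from the pose commanded when the call began, along the tool's axes at that moment; what a row does not reach only later rows make up. A row lasts 1/8 s, in which the tool goes at most 0.0625 m and 0.188 rad, less where a joint would pass 70% of its speed; a pose out of reach is approached as far as the arm can. The fingers move at their own pace and stop on an object; clamp_n is the grip in N (left out, the last holds). Time passes only in rows, so rows that do not move let the fingers close. The tool returns the time, the measured TCP pose, the force, the opening and the grip force at its end. only (a regular expression) keeps the lines of the reply that match it, lines (a string "A,B") keeps lines A to B, and quiet returns only ok. No shift or turn number may pass 1 either way. Input that does not fit is refused with a message, and nothing moves.
- monitor.get_state(): the state, without advancing time (a new reading comes with each control period).
- eyes.snapshot(name): name is "side" or "top"; returns a dict with "color" (480x640x3 uint8, blue, green, red), "vfov" (degrees; the focal length in pixels is half the picture's height over the tangent of half this angle, whatever the lens; pixels are square), "cx", "cy" (the principal point, pixels), "dist" ([k1, k2, p1, p2, k3] as OpenCV has them; the pictures are not rectified), "origin" and "rotation" of the camera in the world. Camera axes: x right, y up, looking along -z (the intrinsics and any distortion apply to the point x, -y, -z); pixel columns grow to the right and rows downward; lengths in m; the calibration is good to about 2 mm. A picture is of the moment at which its call begins. There is no depth.
- ctrl.job_done(): hands the job in; it is judged then, once.
The state is a dict: "t": time; "joint_positions": joint angles; "joint_vel": joint speeds; "joint_efforts": joint torques, N m; "tcp_pos": TCP position; "ee_rot": TCP orientation; "force": force on the tool from outside, world axes, zero at the start; "moment": the same for the moment, N m; "finger_gap": opening from 0.0 (shut) to 1.0 (fully open); "gripper_force": force on a finger pad.
Only numpy, scipy, OpenCV 4.12 (cv2) and the standard library are available. Lean on these libraries where they do the work, as an engineer would, in place of code of your own. Each camera call takes 0.05 s, during which the arm holds its last target. There are 200 camera calls.

TASK

Stop the drying cabinet's fan by pressing the red button on its top fully down, then air the cabinet: lift the door's stay off its pin and drop its last hole, the one next to the orange grip, over the pin so that the vent door stands wide open, and let go of it. Then move every painted canister from the drying stand onto the blue board, upright and with its base wholly or mostly on the board. Last, set the stay down on the pin in its second hole counted from the door, and leave the brushes, paint jar and sketchbook where they are.

Things in the scene. Friction and masses are not known exactly. Their poses are not given: they have to be found in the camera images.
- cabinet: Drying cabinet, fixed, 250 mm deep (own x), 260 mm wide (own y), 180 mm tall; white sides, dark steel top, blue vent door on its front (own -x side, towards the robot). Origin: centre of the underside; x points from the front to the back, z up. In this frame the door's hinge axis stands at x -131, y +120 mm and the pin at x -90, y -30 mm.
- pin_top (a point): Tip of the fixed upright round pin on the cabinet's top, 9 mm thick with a domed brass end, tip 214 mm above the table. It ends 8 mm above the top face of the stay bar when that lies level; below the bar a 22 mm collar is seen around it.
- door (a joint): Vent door angle, rad: 0 shut, growing as its free edge (190 mm from the hinge) swings out to the front, clockwise seen from above; up to 1.5. It stays where it is left (light friction, about 0.1 N m). With the stay's hole 1, 2, 3, 4 on the pin it stands at 0.28, 0.48, 0.69, 0.91 rad. It starts with hole 1 on the pin.
- fan_button (a joint): How far the red push button is pressed, m: 0 up, 0.006 fully down. It springs back; fully down takes about 5 N, and a press beyond 4 mm counts.
- fan_button_top (a point): Middle of the top of the red round push button (32 mm across) on the cabinet's top, near its front left corner (cabinet frame x -50, y +85 mm); it is pressed straight down.
- door_hinge (a point): A point on the door's upright hinge axis, 203 mm above the table (the stay's mid height).
- stay_pivot (a point): The end of the stay that is joined to the door's top edge, 160 mm from the hinge axis, 203 mm above the table: there the stay swings freely sideways and tips up. The stay cannot be taken off the door; pulling it swings the door.
- stay (a joint): How far the stay is tipped up about its pivot, rad: 0 level (a stop holds it from dropping lower), up to 0.8. It falls back by its own weight when let go. Tipping it up by 0.25 rad clears the pin at any hole.
- stay_grip (a point): Middle of the orange upright grip tab near the stay's free end: 26 mm along the stay, 12 mm across it, 40 mm tall, its top 46 mm above the bar's underside. This point is 225 mm from the pivot along the stay and 25 mm above the bar's mid plane (228 mm above the table when level). The bar goes on 18 mm beyond it.
- hole1 (a point): Centre of hole 1 of the stay (next to the door, the door narrowly open), 85 mm from the pivot along the bar's middle. The stay is an aluminium bar 26 mm wide and 6 mm thick, lying 20 mm above the cabinet's top; its four holes are 13 mm wide. At bar mid height.
- hole2 (a point): Centre of hole 2 of the stay (second from the door), 115 mm from the pivot along the bar's middle. The stay is an aluminium bar 26 mm wide and 6 mm thick, lying 20 mm above the cabinet's top; its four holes are 13 mm wide. At bar mid height.
- hole3 (a point): Centre of hole 3 of the stay (third from the door), 145 mm from the pivot along the bar's middle. The stay is an aluminium bar 26 mm wide and 6 mm thick, lying 20 mm above the cabinet's top; its four holes are 13 mm wide. At bar mid height.
- hole4 (a point): Centre of hole 4 of the stay (the last, next to the orange grip, the door wide open), 175 mm from the pivot along the bar's middle. The stay is an aluminium bar 26 mm wide and 6 mm thick, lying 20 mm above the cabinet's top; its four holes are 13 mm wide. At bar mid height.
- stand: Low dark slatted wooden drying stand, fixed, 260 x 260 mm, top face 40 mm above the table. Origin: centre of the underside, z up. It and the board may have changed places.
- board: Blue display board, fixed, flat, 260 x 260 mm and 10 mm thick. Origin: centre of the underside, z up. Room for four canisters, two by two, 100 mm apart.
- can1: Painted lidded tin canister, red with yellow bands: upright cylinder 66 mm across, 85 mm tall, about 0.28 kg. Fixed arch handle: black grip bar 12 wide, 10 high, 60 mm long along own y, its centre 125 mm above the underside, on two posts 27 mm either side of the centre; 35 mm free between lid and bar. Origin: centre of the underside, z up. May be absent (None): three or four are present.
- can2: Painted lidded tin canister, yellow with blue bands: upright cylinder 66 mm across, 85 mm tall, about 0.28 kg. Fixed arch handle: black grip bar 12 wide, 10 high, 60 mm long along own y, its centre 125 mm above the underside, on two posts 27 mm either side of the centre; 35 mm free between lid and bar. Origin: centre of the underside, z up. May be absent (None): three or four are present.
- can3: Painted lidded tin canister, green with orange bands: upright cylinder 66 mm across, 85 mm tall, about 0.28 kg. Fixed arch handle: black grip bar 12 wide, 10 high, 60 mm long along own y, its centre 125 mm above the underside, on two posts 27 mm either side of the centre; 35 mm free between lid and bar. Origin: centre of the underside, z up. May be absent (None): three or four are present.
- can4: Painted lidded tin canister, white with red bands: upright cylinder 66 mm across, 85 mm tall, about 0.28 kg. Fixed arch handle: black grip bar 12 wide, 10 high, 60 mm long along own y, its centre 125 mm above the underside, on two posts 27 mm either side of the centre; 35 mm free between lid and bar. Origin: centre of the underside, z up. May be absent (None): three or four are present.
- brushes: Bystander: terracotta pot of paint brushes, 70 mm across, 90 mm tall (190 with the brushes). Origin: centre of the underside.
- paintjar: Bystander: jar of yellow paint, closed, 60 mm across, 75 mm tall. Origin: centre of the underside.
- sketchbook: Bystander: grey sketchbook lying flat, 110 x 150 x 18 mm. Origin: centre of the underside.

How it is judged:
On the way, in this order (a step that is already met when the one before it is completed fails the run):
1. the red fan button has been pressed down (value of joint fan_button above 0.004 m), for 0.05 s.
2. the stay's last hole (hole 4) lies over the pin, the stay level and let go (horizontal distance between hole4 and pin_top below 0.006 m and value of joint stay below 0.03 rad and contact force between stay and the fingers below 0.3 N), for 0.3 s.
3. every canister stands upright on the blue board (x of can1 in the frame of board between -0.125 and 0.125 m and y of can1 in the frame of board between -0.125 and 0.125 m and z of can1 in the frame of board between 0.006 and 0.016 m and angle between each of can1, can2, can3, can4's own z axis and vertical below 0.15 rad and linear speed of each of can1, can2, can3, can4 below 0.03 m/s and x of can2 in the frame of board between -0.125 and 0.125 m and y of can2 in the frame of board between -0.125 and 0.125 m and z of can2 in the frame of board between 0.006 and 0.016 m and x of can3 in the frame of board between -0.125 and 0.125 m and y of can3 in the frame of board between -0.125 and 0.125 m and z of can3 in the frame of board between 0.006 and 0.016 m and x of can4 in the frame of board between -0.125 and 0.125 m and y of can4 in the frame of board between -0.125 and 0.125 m and z of can4 in the frame of board between 0.006 and 0.016 m), for 0.3 s.
4. the stay's second hole (hole 2) lies over the pin, the stay level and let go (horizontal distance between hole2 and pin_top below 0.006 m and value of joint stay below 0.03 rad and contact force between stay and the fingers below 0.3 N), for 0.3 s.
At the end, for the whole second after the job is handed in: Hole 2 of the stay is over the pin (within 6 mm sideways, the stay level within 0.03 rad), the door is at rest, and every canister that is present stands upright (within 0.15 rad) and at rest on the blue board, its centre within 125 mm of the board's centre along both of its sides; nothing is held (all of step 3 and all of step 4 and velocity of joint door between -0.05 and 0.05 rad/s); the robot touches nothing.
It fails at once if the pot of brushes is pushed more than 40 mm from its place (distance of brushes from where it was at the start of the episode above 0.04 m).
It fails at once if the paint jar is pushed more than 40 mm from its place (distance of paintjar from where it was at the start of the episode above 0.04 m).
It fails at once if the sketchbook is pushed more than 40 mm from its place (distance of sketchbook from where it was at the start of the episode above 0.04 m).
Of can1, can2, can3, can4 only 3 to 4 are there at a start; the rules pass over those that are not, and their reading is None.
At some moment in a run one of can1, can2, can3, can4 may be knocked a few centimetres aside while the robot is not near it.
It also fails if it takes over 208 s, if anything falls off the work surface, if the arm or the gripper's body presses on something with over 40 N, if the wrist force passes 120 N, or if a joint passes its speed limit or range.

## Working session

There is one attempt and no reset: what is moved stays moved. The work goes in short steps, Python scripts to look and compute and a tool call to move; the robot and the scene stay as the last step left them, time stands still between calls to the robot, and variables do not carry over. Pictures are saved under pics/ and viewed, at most 17 in all, crops included, and the job is handed in when it is done.

```bash
ls; mkdir -p pics; python3 - <<'E'
from cell import monitor, eyes, ctrl
import cv2,numpy as np
s=monitor.get_state(); print(s)
for n in("side","top"):
    d=eyes.snapshot(n); cv2.imwrite(f"pics/{n}0.png",d["color"]); print({k:v for k,v in d.items() if k!="color"})
E
```

```text
pics
{'t': 0.0, 'joint_positions': array([ 1.20139996e+00,  3.00508746e-01,  1.52160541e+00,  1.08191747e-05,
        1.32069194e+00, -6.65995202e-02]), 'joint_vel': array([-0.00108343,  0.00149444,  0.00079892,  0.00035121, -0.00119175,
        0.00072626]), 'joint_efforts': array([ 1.21761304e-04, -5.31815600e+01, -3.52730441e+01,  7.07505690e-02,
        2.44396337e-02, -5.34458502e-05]), 'tcp_pos': array([0.16391419, 0.52474376, 0.22185538]), 'ee_rot': array([-1.36335176e-04,  1.50822005e-01,  9.88560749e-01, -5.91227646e-04]), 'force': array([-0.07858346,  0.08688705, -0.43559093]), 'moment': array([-0.00728293,  0.03432651, -0.02225331]), 'gripper_force': 0.0, 'finger_gap': 1.0011800553295784}
{'vfov': 57.16346722819991, 'cx': 318.8917396273012, 'cy': 237.8198078760456, 'dist': array([0.03313207, 0.        , 0.        , 0.        , 0.        ]), 'origin': array([0.48965215, 0.75955075, 0.97703887]), 'rotation': array([-0.07830806, -0.01964601,  0.35636296,  0.93085301])}
{'vfov': 55.827517554773614, 'cx': 317.8185646982845, 'cy': 238.34747935523825, 'dist': array([0.01894791, 0.        , 0.        , 0.        , 0.        ]), 'origin': array([0.54056109, 0.00174385, 1.31766005]), 'rotation': array([ 0.71754183,  0.01333321, -0.00320861, -0.69638039])}
```

View pics/top0.png

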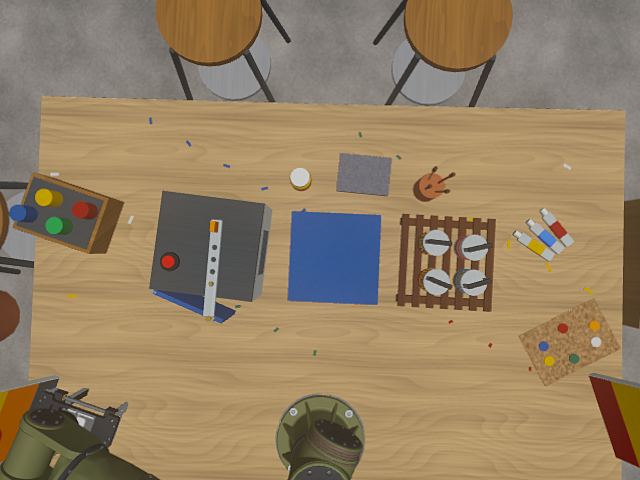

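View pics/side0.png

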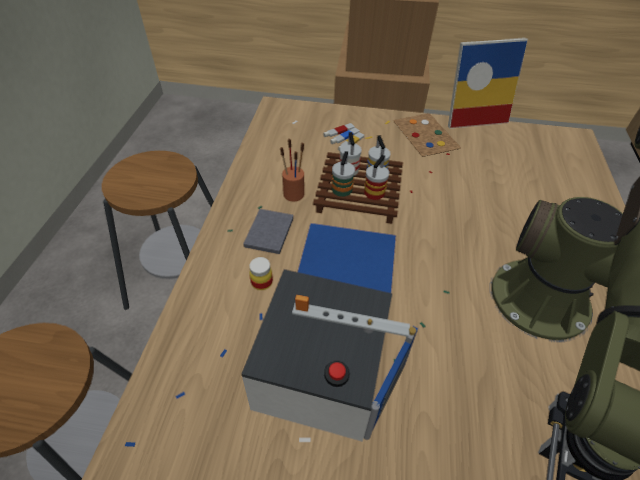

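The top view shows the cabinet at left with its red button at (168,262), the orange grip at (215,226) and the pin and holes along the bar. The board is in the middle and the stand holds four cans at about (436,242), (474,247), (436,282) and (471,281). The side view shows the same, with nothing blocked.

```bash
cat > h.py <<'E'
from cell import monitor, eyes, ctrl
import cv2,numpy as np
from scipy.spatial.transform import Rotation as R
def q(v): return R.from_quat(np.roll(v,-1)).as_matrix()
def K(d):
    f=240/np.tan(np.radians(d["vfov"])/2); return np.array([[f,0,d["cx"]],[0,f,d["cy"]],[0,0,1.]])
def ray(d,p):
    u=cv2.undistortPoints(np.array(p,float).reshape(-1,1,2),K(d),d["dist"]).reshape(-1,2)
    return np.c_[u[:,0],-u[:,1],-np.ones(len(u))]@q(d["rotation"]).T
def plane(d,p,z):
    r=ray(d,p); o=d["origin"]; return o+r*((z-o[2])/r[:,2])[:,None]
def tri(ds,ps):
    A=np.zeros((3,3));b=np.zeros(3)
    for d,p in zip(ds,ps):
        r=ray(d,p)[0]; r/=np.linalg.norm(r); M=np.eye(3)-np.outer(r,r); A+=M; b+=M@d["origin"]
    return np.linalg.solve(A,b)
def proj(d,P):
    c=(np.atleast_2d(P)-d["origin"])@q(d["rotation"]); c=c*[1,-1,-1]
    return cv2.projectPoints(c,np.zeros(3),np.zeros(3),K(d),d["dist"])[0].reshape(-1,2)
def mask(d,lo,hi,roi=None):
    m=cv2.inRange(cv2.cvtColor(d["color"],cv2.COLOR_BGR2HSV),lo,hi)
    if roi: 
        k=np.zeros_like(m);x0,y0,x1,y1=roi;k[y0:y1,x0:x1]=255;m&=k
    return m
def blobs(m,amin=20):
    n,l,s,c=cv2.connectedComponentsWithStats(m)
    return [(int(s[i,4]),c[i].round(1)) for i in range(1,n) if s[i,4]>=amin]
def totool(target):  # world target -> shift in tool axes
    s=monitor.get_state(); return q(s["ee_rot"]).T@(np.array(target)-s["tcp_pos"])
E
python3 - <<'E'
from h import *
np.set_printoptions(precision=4,suppress=True)
t=eyes.snapshot("top");s=eyes.snapshot("side")
rb=blobs(mask(t,(0,180,120),(6,255,255),(150,245,190,280)));rs=blobs(mask(s,(0,180,120),(6,255,255),(310,340,360,400)))
ob=blobs(mask(t,(8,180,120),(20,255,255),(200,210,230,240)),8);os_=blobs(mask(s,(8,180,120),(20,255,255),(285,285,320,320)),8)
print(rb,rs,ob,os_)
print("button",tri([t,s],[rb[0][1],rs[0][1]]),plane(t,rb[0][1],.195)); print("grip",tri([t,s],[ob[0][1],os_[0][1]]),[plane(t,b[1],.246) for b in ob])
m=mask(t,(0,0,40),(180,60,100),(140,180,280,305)); c=max(cv2.findContours(m,0,2)[0],key=cv2.contourArea)
hull=cv2.convexHull(c); print("top",cv2.approxPolyDP(hull,4,True).reshape(-1,2).tolist())
print(plane(t,cv2.approxPolyDP(hull,4,True).reshape(-1,2),.18))
for n,d in(("b",mask(t,(100,120,60),(125,255,255),(275,195,395,320))),):
    c=max(cv2.findContours(d,0,2)[0],key=cv2.contourArea); r=cv2.minAreaRect(c); print("board",r,plane(t,cv2.boxPoints(r),.01))
m=mask(t,(0,0,0),(180,110,75),(405,222,490,300)); print("bars")
for c in cv2.findContours(m,0,2)[0]:
    if cv2.contourArea(c)>40:
        r=cv2.minAreaRect(c); b=plane(t,cv2.boxPoints(r),.17)[:,:2]; e=[b[1]-b[0],b[2]-b[1]]; L=max(e,key=np.linalg.norm)
        print(np.round(r[0],1),b.mean(0),np.round([np.linalg.norm(x) for x in e],3),"ang",np.arctan2(L[1],L[0]))
for n,d,r in(("t",t,(200,145,325,295)),("s",s,(280,280,430,400))):
    x0,y0,x1,y1=((140,180,280,330) if n=="t" else (240,260,430,440))
    im=cv2.resize(d["color"][y0:y1,x0:x1],None,fx=4 if n=="t" else 3,fy=4 if n=="t" else 3,interpolation=cv2.INTER_CUBIC); cv2.imwrite(f"pics/c_{n}.png",im)
cv2.imwrite("pics/c_all.png",cv2.resize(t["color"][205:315,390:500],None,fx=5,fy=5,interpolation=2))
E
```

```text
[(124, array([167.7, 261.3]))] [(194, array([336.6, 370.1]))] [(74, array([213.1, 225.8]))] [(16, array([302.1, 299.9]))]
button [0.4996 0.3891 0.195 ] [[0.4985 0.389  0.195 ]]
grip [0.5885 0.2704 0.2314] [array([[0.5878, 0.2668, 0.246 ]])]
top [[162, 191], [264, 204], [251, 301], [149, 288]]
[[0.6747 0.4153 0.18  ]
 [0.6494 0.1566 0.18  ]
 [0.4049 0.1812 0.18  ]
 [0.4296 0.4386 0.18  ]]
board ((334.35565185546875, 256.2933349609375), (89.13589477539062, 91.68701934814453), 2.642544984817505) [[ 0.3907  0.1022  0.01  ]
 [ 0.6552  0.0984  0.01  ]
 [ 0.6507 -0.159   0.01  ]
 [ 0.3871 -0.1539  0.01  ]]
bars
[438.9 282.2] [ 0.466  -0.2892] [0.011 0.065] ang -1.9322108879114088
[438.5 241.8] [ 0.5674 -0.2858] [0.01  0.063] ang -1.6465762385336684
```

View pics/c_t.png

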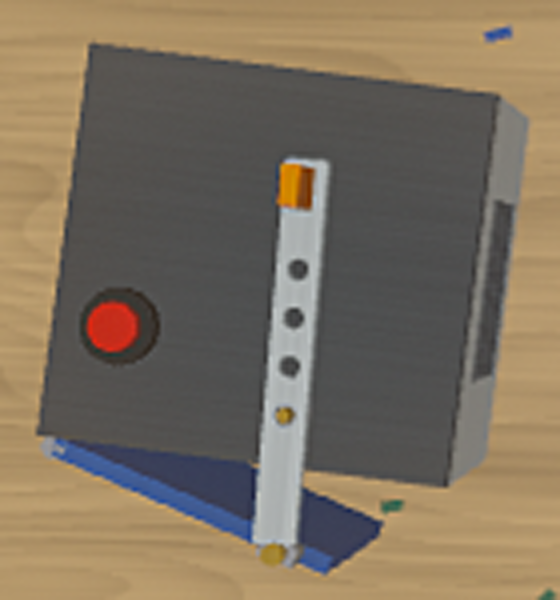

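View pics/c_all.png

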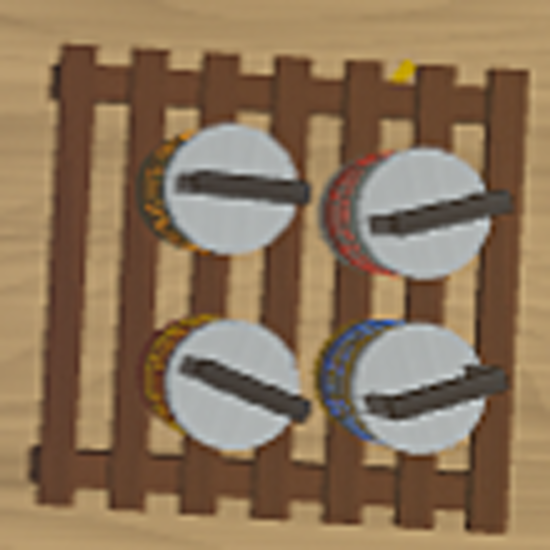

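Crops confirm it: hole 1 is on the pin, with the pin tip at about (211.2,283.7) and the pivot at about (208.5,318). Four cans are present: green, white, red and yellow. Next I work out the waypoints.

```bash
cat > geo.py <<'E'
from h import *
np.set_printoptions(precision=4,suppress=True)
C=np.array([.5405,.2985]); Y=-.0953; RC=np.array([[np.cos(Y),-np.sin(Y)],[np.sin(Y),np.cos(Y)]])
def w(p): return C+RC@np.array(p)
def grip(th,tip=0,z=.228,hole=None):
    """world grip pos & stay dir for door angle th, stay aimed at pin"""
    P=np.array([-.131-.16*np.sin(th),.12-.16*np.cos(th)]); u=np.array([-.09,-.03])-P; L=np.linalg.norm(u);u/=L
    r=.225*np.cos(tip)-.025*np.sin(tip); zz=.203+.225*np.sin(tip)+.025*np.cos(tip)
    W=w(P+r*u); return np.array([*W,zz]), np.arctan2(u[1],u[0])+Y, L
def tool(target,perp=None):
    s=monitor.get_state(); M=q(s["ee_rot"]); d=M.T@(np.array(target)-s["tcp_pos"])
    turn=None
    if perp is not None: # world angle wanted for tool y axis (mod pi)
        a=np.arctan2(M[1,1],M[0,1]); turn=-((perp-a+np.pi/2)%np.pi-np.pi/2)
    return d,turn
E
python3 - <<'E'
from geo import *
t=eyes.snapshot("top"); s=eyes.snapshot("side")
print("pin img",plane(t,(211.2,283.7),.214),"calc",w((-.09,-.03)))
print("pivot img",plane(t,(208.3,318.),.208),w((-.1752,-.0337)))
print(proj(s,[*w((-.09,-.03)),.214]),"button",w((-.05,.085)))
for th,tip in((.28,0),(.28,.3),(.5,.3),(.7,.3),(.91,.3),(.91,0),(.48,.3),(.48,0)): print(th,tip,*grip(th,tip))
print(tool([.4987,.3885,.26]),tool([.4987,.3885,.225]))
E
```

```text
pin img [[0.4479 0.2743 0.214 ]] calc [0.4481 0.2772]
pivot img [[0.3637 0.2798 0.208 ]] [0.3629 0.2816]
[[370.5637 317.8061]] button [0.4988 0.3879]
0.28 0 [0.5876 0.2701 0.228 ] -0.05110201194389821 0.08530020556976503
0.28 0.3 [0.5702 0.271  0.2934] -0.05110201194389821 0.08530020556976503
0.5 0.3 [0.5361 0.2615 0.2934] -0.17656609496937073 0.11809784119851324
0.7 0.3 [0.5065 0.2601 0.2934] -0.28474307434466684 0.14669939013814293
0.91 0.3 [0.478  0.2647 0.2934] -0.39553100623077275 0.1751556253429196
0.91 0 [0.494 0.258 0.228] -0.39553100623077275 0.1751556253429196
0.48 0.3 [0.5392 0.262  0.2934] -0.16552281825075665 0.11516851344746366
0.48 0 [0.5564 0.2591 0.228 ] -0.16552281825075665 0.11516851344746366
(array([-0.3602, -0.0304, -0.0377]), None) (array([-0.3602, -0.0304, -0.0027]), None)
```

hand_motion(
  rows=[
    [[0, 0, 0, -0.04, 0], [0, -0.06, -0.005, -0.04, 0], [0, -0.12, -0.01, -0.04, 0], [0, -0.18, -0.015, -0.04, 0], [0, -0.24, -0.02, -0.04, 0], [0, -0.3, -0.025, -0.04, 0], [0, -0.3602, -0.0304, -0.038, 0], [0, -0.3602, -0.0304, -0.02, 0], [0, -0.3602, -0.0304, -0.003, 0], [0, -0.3602, -0.0304, -0.003, 0]],
  ],
  clamp_n=20,
)

```text
t: 1.55
tcp_pos: [0.4973, 0.389, 0.2239]
ee_rot: [-0.001, 0.15, 0.989, -0.001]
force: [0.2, 0.4, -0.1]
finger_gap: 0.003
gripper_force: 0.0
```

hand_motion(
  rows=[
    [[0, 0, 0, 0.008, 0], [0, 0, 0, 0.012, 0], [0, 0, 0, 0.015, 0]],
  ],
)

```text
t: 1.92
tcp_pos: [0.4985, 0.3894, 0.2128]
ee_rot: [0.001, 0.15, 0.989, 0.001]
force: [-10.4, -2.0, 28.3]
finger_gap: 0.007
gripper_force: 14.2
```

hand_motion(
  rows=[
    [[0, 0, 0, 0, 0], [0, 0, 0, 0, 0]],
  ],
)

```text
t: 2.17
tcp_pos: [0.4984, 0.3894, 0.213]
ee_rot: [0.001, 0.15, 0.989, 0.001]
force: [-8.5, -0.1, 16.7]
finger_gap: 0.006
gripper_force: 8.6
```

```bash
python3 - <<'E'
from h import *
d=eyes.snapshot("side"); cv2.imwrite("pics/press.png",cv2.resize(d["color"][260:440,220:420],None,fx=3,fy=3,interpolation=2))
E
```

```text
(no output)
```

View pics/press.png

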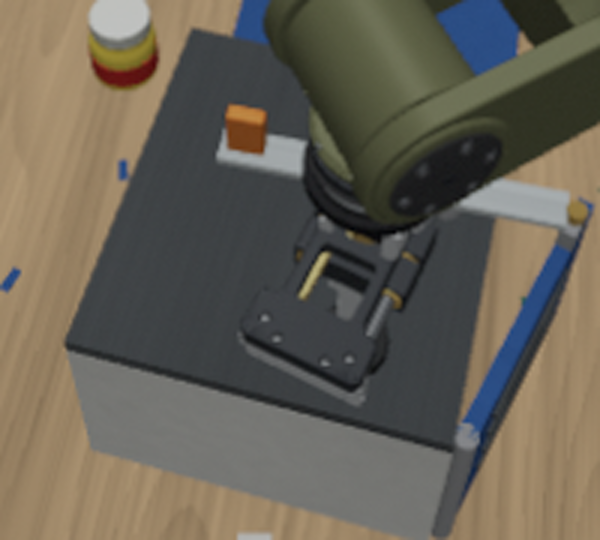

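Force well above 5 N against a hard stop, with the tips inside the button's outline, so the button is fully down. Next, the stay.

hand_motion(
  rows=[
    [[0, 0, 0, -0.03, 0], [0.5, 0, 0, -0.07, 0], [0.5, 0, 0, -0.07, 0]],
  ],
)

```text
t: 2.6
tcp_pos: [0.4993, 0.389, 0.2838]
ee_rot: [0.002, 0.151, 0.989, 0.002]
force: [-1.0, 0.7, -0.3]
finger_gap: 0.182
gripper_force: 0.0
```

```bash
python3 - <<'E'
from geo import *
t=eyes.snapshot("top");s=eyes.snapshot("side")
print(blobs(mask(s,(0,180,120),(6,255,255),(310,340,360,400))),blobs(mask(s,(8,180,120),(20,255,255),(285,285,320,320)),8))
g,a,_=grip(.28); print(tool([g[0],g[1],.28],a+np.pi/2),tool([g[0],g[1],.234],a+np.pi/2))
E
```

```text
[(35, array([334.5, 375.2]))] [(13, array([301.1, 300.4]))]
(array([-0.1202, -0.0865,  0.    ]), np.float64(-0.25159368177521446)) (array([-0.1202, -0.0865,  0.046 ]), np.float64(-0.25159368177521446))
```

The rows are not in the units I measure in: turns go in shares of 4 rad. I convert before sending: -0.2516 rad / 4 = -0.0629.

hand_motion(
  rows=[
    [[0.5, -0.04, -0.03, 0, -0.03], [0.5, -0.08, -0.06, 0, -0.0625], [0.5, -0.1202, -0.0865, 0.01, -0.0629], [0.5, -0.1202, -0.0865, 0.02, -0.0629]],
  ],
)

```text
t: 3.2
tcp_pos: [0.5889, 0.2675, 0.2582]
ee_rot: [-0.001, 0.027, 1.0, -0.001]
force: [0.7, 0.6, -0.5]
finger_gap: 0.5
gripper_force: 0.0
```

```bash
python3 - <<'E'
from geo import *
d=eyes.snapshot("side"); cv2.imwrite("pics/pre.png",cv2.resize(d["color"][260:380,240:440],None,fx=3,fy=3,interpolation=2))
g,a,_=grip(.28); print(tool([g[0],g[1],.234],a+np.pi/2))
E
```

```text
(array([-0.    ,  0.0012,  0.0229]), np.float64(-0.002351129833245036))
```

View pics/pre.png

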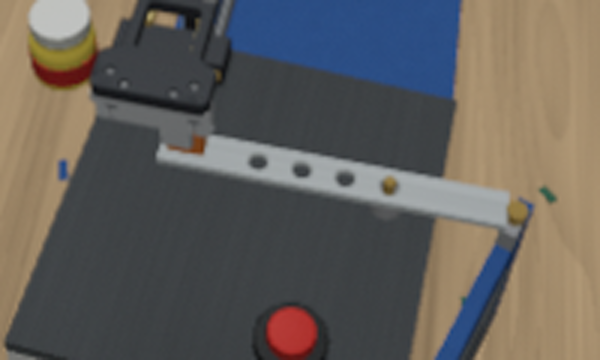

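The tab sits between the fingers. I'll descend and grip.

hand_motion(
  rows=[
    [[0.5, 0, 0, 0.012, 0], [0.5, 0, 0, 0.023, 0], [0.5, 0, 0.001, 0.023, 0], [0.0, 0, 0.001, 0.023, 0], [0.0, 0, 0.001, 0.023, 0], [0.0, 0, 0.001, 0.023, 0], [0.0, 0, 0.001, 0.023, 0]],
  ],
  clamp_n=25,
)

```text
t: 4.12
tcp_pos: [0.5878, 0.2711, 0.2376]
ee_rot: [0.0, 0.026, 1.0, 0.0]
force: [-0.3, 0.4, -0.0]
finger_gap: 0.126
gripper_force: 25.0
```

```bash
python3 - <<'E'
from geo import *
s=monitor.get_state(); off=s["tcp_pos"]-grip(.28)[0]; print(off)
for th,tip in((.28,.15),(.28,.32),(.48,.32),(.7,.32),(.91,.32),(.91,.15),(.91,0.01)):
    g,a,L=grip(th,tip); print(th,tip,tool(g+off,a+np.pi/2))
E
```

```text
[0.0002 0.001  0.0096]
0.28 0.15 (array([ 0.0063,  0.    , -0.0333]), np.float64(-0.0002095218263782339))
0.28 0.32 (array([ 0.0193,  0.    , -0.0695]), np.float64(-0.0002095218263782339))
0.48 0.32 (array([ 0.0497, -0.0103, -0.0695]), np.float64(0.11421128448048012))
0.7 0.32 (array([ 0.0823, -0.0137, -0.0695]), np.float64(0.2334315405743903))
0.91 0.32 (array([ 0.1109, -0.0103, -0.0695]), np.float64(0.34421947246049633))
0.91 0.15 (array([ 0.0987, -0.0147, -0.0334]), np.float64(0.34421947246049633))
0.91 0.01 (array([ 0.093 , -0.0168, -0.0023]), np.float64(0.34421947246049633))
```

Scaled: 0.3442 rad / 4 = 0.0861.

hand_motion(
  rows=[
    [[0, 0.004, 0, -0.018, 0], [0, 0.008, 0, -0.0333, 0], [0, 0.015, 0, -0.052, 0], [0, 0.0222, 0, -0.069, 0], [0, 0.037, -0.005, -0.069, 0.0143], [0, 0.0525, -0.0103, -0.069, 0.0285], [0, 0.069, -0.012, -0.069, 0.0438], [0, 0.0853, -0.0137, -0.069, 0.0584], [0, 0.1, -0.012, -0.069, 0.0725], [0, 0.1139, -0.0103, -0.069, 0.0861], [0, 0.1139, -0.0103, -0.069, 0.0861]],
  ],
)

```text
t: 5.5
tcp_pos: [0.4729, 0.267, 0.3078]
ee_rot: [0.001, 0.196, 0.981, 0.001]
force: [0.2, 2.1, -0.7]
finger_gap: 0.121
gripper_force: 25.0
```

```bash
python3 - <<'E'
from geo import *
d=eyes.snapshot("side"); cv2.imwrite("pics/up.png",cv2.resize(d["color"][260:400,240:460],None,fx=3,fy=3,interpolation=2))
E
```

```text
(no output)
```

View pics/up.png

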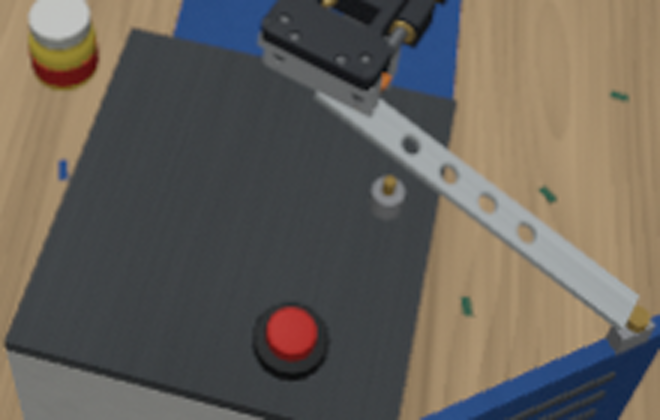

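The stay is tipped up clear of the pin (bare pin at about (370,320)) and the door is wide. I'll lower partway and check the hole alignment.

```bash
python3 - <<'E'
from geo import *
for tip in (.12,.05,0):
    g,a,L=grip(.91,tip); off=np.array([0.0002,.001,.0096]); d,t=tool(g+off,a+np.pi/2); d[0]+=.0096*np.sin(tip); print(tip,d,t)
E
```

```text
0.12 [-0.0165  0.0007  0.0431] 0.0016951513054292988
0.05 [-0.0203  0.0007  0.0587] 0.0016951513054292988
0 [-0.0223  0.0007  0.0699] 0.0016951513054292988
```

hand_motion(
  rows=[
    [[0, -0.007, 0.0005, 0.018, 0], [0, -0.013, 0.0007, 0.034, 0], [0, -0.0165, 0.0007, 0.043, 0], [0, -0.0165, 0.0007, 0.043, 0]],
  ],
)

```text
t: 6.05
tcp_pos: [0.489, 0.2606, 0.2623]
ee_rot: [-0.001, 0.197, 0.98, -0.001]
force: [1.6, 1.2, -1.2]
finger_gap: 0.131
gripper_force: 25.0
```

```bash
python3 - <<'E'
from geo import *
d=eyes.snapshot("side"); cv2.imwrite("pics/low.png",cv2.resize(d["color"][290:350,330:430],None,fx=6,fy=6,interpolation=2))
E
```

```text
(no output)
```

View pics/low.png

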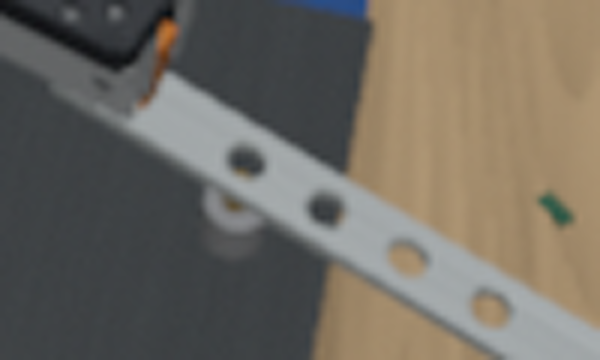

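```bash
python3 - <<'E'
from geo import *
d=eyes.snapshot("side"); p=w((-.09,-.03)); print(proj(d,[[*p,.224],[*p,.214],[*p,.18],[p[0]+.003,p[1],.224],[p[0],p[1]+.003,.224]]))
g,a,L=grip(.91,.0); off=np.array([0.0002,.001,.0096]); print(tool(g+off,a+np.pi/2))
E
```

```text
[[371.097  315.1244]
 [370.5637 317.8061]
 [368.8163 326.5987]
 [369.5879 314.8984]
 [370.975  316.4134]]
(array([-0.0055,  0.0002,  0.0259]), np.float64(0.00022969785817861244))
```

hand_motion(
  rows=[
    [[0, -0.0025, 0, 0.01, 0], [0, -0.004, 0, 0.018, 0], [0, -0.0055, 0.0002, 0.0245, 0], [0, -0.0055, 0.0002, 0.0255, 0], [0, -0.0055, 0.0002, 0.0255, 0]],
  ],
)

```text
t: 6.78
tcp_pos: [0.4941, 0.2591, 0.2381]
ee_rot: [0.0, 0.196, 0.981, 0.0]
force: [-0.6, 0.5, 0.8]
finger_gap: 0.13
gripper_force: 25.0
```

```bash
python3 - <<'E'
from geo import *
d=eyes.snapshot("side"); cv2.imwrite("pics/on4.png",cv2.resize(d["color"][290:350,330:430],None,fx=6,fy=6,interpolation=2))
E
```

```text
(no output)
```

View pics/on4.png

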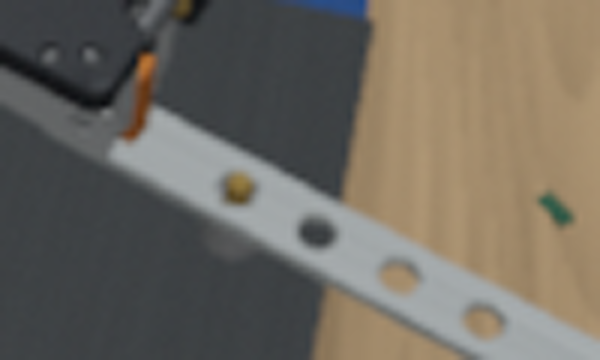

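Hole 4 is on the pin, with brass visible at (369.7,321) inside the hole. I'll release and rise.

hand_motion(
  rows=[
    [[0.4, 0, 0, 0, 0], [0.4, 0, 0, 0, 0], [0.4, 0, 0, -0.03, 0], [0.4, 0, 0, -0.07, 0], [0.4, 0.02, 0.05, -0.09, 0], [0.4, 0.02, 0.11, -0.09, 0], [0.4, 0.02, 0.16, -0.09, 0], [0.4, 0.02, 0.16, -0.09, 0]],
  ],
)

```text
t: 7.82
tcp_pos: [0.5374, 0.4168, 0.3249]
ee_rot: [-0.001, 0.195, 0.981, -0.001]
force: [0.5, -0.7, -1.3]
finger_gap: 0.399
gripper_force: 0.0
```

```bash
cat > cans.py <<'E'
from geo import *
def cans(t,roi=(275,195,510,325),vis=None):
    m=mask(t,(0,0,0),(180,95,80),roi); out=[]
    for c in cv2.findContours(m,0,2)[0]:
        if cv2.contourArea(c)>45:
            r=cv2.minAreaRect(c); p=cv2.boxPoints(r); yc=r[0][0]; z=.17 if yc>390 else .14
            b=plane(t,p,z)[:,:2]; e=sorted([b[1]-b[0],b[2]-b[1]],key=np.linalg.norm)
            n=np.linalg.norm(e[1])
            if np.linalg.norm(e[0])<.03 and .03<n<.09: out.append((np.round(r[0],1),b.mean(0),n,np.arctan2(e[1][1],e[1][0])%np.pi))
    return out
E
python3 - <<'E'
from cans import *
t=eyes.snapshot("top"); s=eyes.snapshot("side")
im=np.vstack([np.hstack([cv2.resize(t["color"][190:320,380:510],(390,390)),cv2.resize(s["color"][290:350,330:390],(390,390))])])
cv2.imwrite("pics/rel.png",im)
for c in cans(t):print(c)
E
```

```text
(array([438.9, 282.2]), array([ 0.466 , -0.2892]), np.float64(0.06481658334388803), np.float64(1.2093817656783843))
(array([438.5, 241.8]), array([ 0.5674, -0.2858]), np.float64(0.0633056190535757), np.float64(1.4950164150561247))
```

View pics/rel.png

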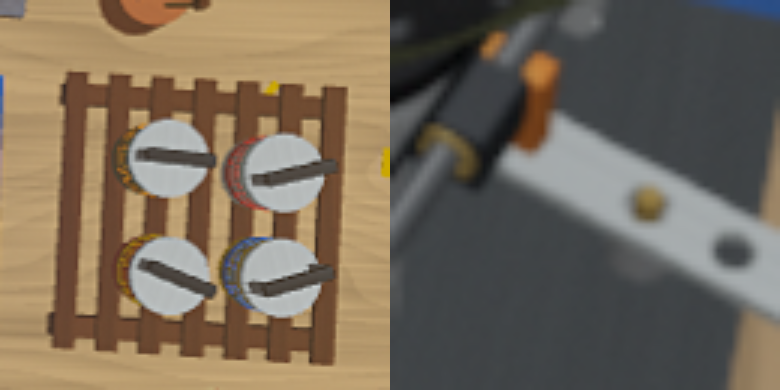

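Released with hole 4 on the pin (brass at the hole in the right half). All four cans still stand on the stand. Now the first can, green.

```bash
sed -i 's/95,80/70,85/' cans.py; python3 - <<'E'
from cans import *
t=eyes.snapshot("top")
for c in cans(t):print(c)
c=[.5674,-.2858,.23]; print(tool(c,1.495-np.pi/2), monitor.get_state()["joint_positions"])
E
```

```text
(array([476.7, 283.2]), array([ 0.4665, -0.3834]), np.float64(0.06815274862327193), np.float64(1.8955048812801725))
(array([438.9, 282.2]), array([ 0.4659, -0.2892]), np.float64(0.0648159644905015), np.float64(1.2051604927370816))
(array([477.6, 247.2]), array([ 0.5569, -0.3838]), np.float64(0.06952538945681756), np.float64(1.7998314843792753))
(array([438.5, 241.8]), array([ 0.5676, -0.2859]), np.float64(0.06332240198441275), np.float64(1.4891939761007833))
(array([-0.2974, -0.6339,  0.0983]), np.float64(1.2509272038411778)) [ 0.6023  0.5665  0.907  -0.0002  1.6678 -0.5728]
```

Scaled: 1.251 rad / 4 = 0.3128.

hand_motion(
  rows=[
    [[0.5, -0.025, -0.053, 0, 0.03], [0.5, -0.05, -0.106, 0, 0.06], [0.5, -0.074, -0.158, 0, 0.09], [0.5, -0.099, -0.211, 0, 0.12], [0.5, -0.124, -0.264, 0, 0.15], [0.5, -0.149, -0.317, 0, 0.18], [0.5, -0.173, -0.37, 0, 0.21], [0.5, -0.198, -0.423, 0, 0.24], [0.5, -0.223, -0.475, 0.02, 0.27], [0.5, -0.248, -0.528, 0.04, 0.3], [0.5, -0.273, -0.581, 0.06, 0.3128], [0.5, -0.297, -0.634, 0.08, 0.3128]],
  ],
)

```text
t: 9.48
tcp_pos: [0.5659, -0.2875, 0.2489]
ee_rot: [0.001, 0.734, 0.679, 0.0]
force: [0.0, 0.1, 0.1]
finger_gap: 0.5
gripper_force: 0.0
```

```bash
python3 - <<'E'
from cans import *
for z in(.166,.2): print(tool([.5675,-.2858,z],1.492-np.pi/2))
E
```

```text
(array([0.0019, 0.0013, 0.0829]), np.float64(0.0012517749608391693))
(array([0.0019, 0.0014, 0.0489]), np.float64(0.0012517749608391693))
```

hand_motion(
  rows=[
    [[0.5, 0, 0, 0.04, 0], [0.5, 0, 0, 0.079, 0], [0.5, 0, 0, 0.079, 0], [0, 0, 0, 0.079, 0], [0, 0, 0, 0.079, 0], [0, 0, 0, 0.079, 0], [0, 0, 0, 0.079, 0], [0, 0, 0, 0.05, 0], [0, 0, 0, 0, 0], [0, 0, 0, 0, 0]],
  ],
  clamp_n=30,
)

```text
t: 10.72
tcp_pos: [0.5681, -0.2856, 0.2517]
ee_rot: [0.003, 0.733, 0.68, 0.001]
force: [0.3, 0.5, -4.2]
finger_gap: 0.123
gripper_force: 30.0
```

```bash
python3 - <<'E'
from cans import *
B=np.array([.521,-.028]); a=-.016; M=np.array([[np.cos(a),-np.sin(a)],[np.sin(a),np.cos(a)]])
for n,p in dict(LT=(.055,.055),LB=(-.055,.055),RT=(.055,-.055),RB=(-.055,-.055)).items():
    x=B+M@p; print(n,x,tool([*x,.138]))
E
```

```text
LT [0.5769 0.0261] (array([ 0.3117, -0.0154,  0.1128]), None)
LB [0.4669 0.0279] (array([ 0.3052, -0.1252,  0.1122]), None)
RT [ 0.5751 -0.0839] (array([ 0.2019, -0.0088,  0.1131]), None)
RB [ 0.4651 -0.0821] (array([ 0.1954, -0.1186,  0.1125]), None)
```

hand_motion(
  rows=[
    [[0, 0.055, -0.003, 0, 0], [0, 0.11, -0.006, 0, 0], [0, 0.165, -0.009, 0, 0], [0, 0.22, -0.012, 0, 0], [0, 0.275, -0.014, 0, 0], [0, 0.312, -0.0154, 0.02, 0], [0, 0.312, -0.0154, 0.06, 0], [0, 0.312, -0.0154, 0.09, 0], [0, 0.312, -0.0154, 0.103, 0], [0, 0.312, -0.0154, 0.109, 0], [0, 0.312, -0.0154, 0.109, 0]],
  ],
)

```text
t: 12.1
tcp_pos: [0.576, 0.0269, 0.1404]
ee_rot: [0.001, 0.733, 0.68, 0.001]
force: [-1.4, -0.6, 4.2]
finger_gap: 0.12
gripper_force: 30.0
```

hand_motion(
  rows=[
    [[0.5, 0, 0, 0, 0], [0.5, 0, 0, 0, 0], [0.5, 0, 0, -0.05, 0], [0.5, 0, 0, -0.1, 0], [0.5, -0.06, 0, -0.1, 0], [0.5, -0.12, 0, -0.1, 0], [0.5, -0.18, 0, -0.1, 0]],
  ],
)

```text
t: 12.98
tcp_pos: [0.5615, -0.154, 0.2393]
ee_rot: [0.0, 0.733, 0.68, 0.0]
force: [0.8, 0.2, -0.3]
finger_gap: 0.498
gripper_force: 0.0
```

```bash
python3 - <<'E'
from cans import *
t=eyes.snapshot("top")
for c in cans(t):print(c)
c=[c for c in cans(t) if abs(c[0][0]-439)<12 and abs(c[0][1]-282)<15]
for c in c:
  print(tool([*c[1],.2],c[3]-np.pi/2), tool([*c[1],.17],c[3]-np.pi/2))
E
```

```text
(array([411. , 303.4]), array([ 0.4106, -0.2207]), np.float64(0.05925836783132647), np.float64(1.1592991873992036))
(array([443.1, 283.9]), array([ 0.4619, -0.2998]), np.float64(0.04209673398232397), np.float64(1.2195779758351146))
(array([476.7, 283.2]), array([ 0.4665, -0.3834]), np.float64(0.06815274862327193), np.float64(1.8955048812801725))
(array([394.7, 255.1]), array([ 0.5307, -0.1767]), np.float64(0.0438311078898469), np.float64(1.1354871157434188))
(array([477.7, 247.3]), array([ 0.5567, -0.3839]), np.float64(0.06956927456541279), np.float64(1.8099891804781691))
(array([319.5, 237.2]), array([0.5709, 0.0148]), np.float64(0.055436006740065165), np.float64(1.489769844470445))
(array([-0.147 , -0.0873,  0.0392]), np.float64(0.2717933095388214)) (array([-0.1469, -0.0873,  0.0692]), np.float64(0.2717933095388214))
```

Scaled: 0.286 rad / 4 = 0.0715.

hand_motion(
  rows=[
    [[0.5, -0.05, -0.03, 0, 0.0375], [0.5, -0.1, -0.06, 0, 0.0715], [0.5, -0.14, -0.0852, 0, 0.0715], [0.5, -0.14, -0.0852, 0.03, 0.0715], [0.5, -0.14, -0.0852, 0.068, 0.0715], [0.5, -0.14, -0.0852, 0.068, 0.0715], [0, -0.14, -0.0852, 0.068, 0.0715], [0, -0.14, -0.0852, 0.068, 0.0715], [0, -0.14, -0.0852, 0.068, 0.0715], [0, -0.14, -0.0852, 0.068, 0.0715], [0, -0.14, -0.0852, 0.03, 0.0715], [0, -0.14, -0.0852, -0.012, 0.0715]],
  ],
)

```text
t: 14.52
tcp_pos: [0.4659, -0.2852, 0.2515]
ee_rot: [-0.001, 0.823, 0.568, -0.0]
force: [0.1, -0.9, -2.1]
finger_gap: 0.12
gripper_force: 30.0
```

hand_motion(
  rows=[
    [[0, 0, 0, 0, 0]],
  ],
)

```text
t: 14.65
tcp_pos: [0.467, -0.286, 0.2539]
ee_rot: [0.002, 0.823, 0.568, 0.001]
force: [-0.2, 0.1, -1.8]
finger_gap: 0.122
gripper_force: 30.0
```

```bash
python3 - <<'E'
from cans import *
print(tool([.4669,.0279,.14]))
E
```

```text
(array([ 0.2937, -0.1117,  0.113 ]), None)
```

hand_motion(
  rows=[
    [[0, 0.055, -0.021, 0, 0], [0, 0.11, -0.042, 0, 0], [0, 0.165, -0.063, 0, 0], [0, 0.22, -0.084, 0, 0], [0, 0.27, -0.103, 0, 0], [0, 0.2937, -0.1117, 0.02, 0], [0, 0.2937, -0.1117, 0.06, 0], [0, 0.2937, -0.1117, 0.09, 0], [0, 0.2937, -0.1117, 0.103, 0], [0, 0.2937, -0.1117, 0.109, 0], [0, 0.2937, -0.1117, 0.109, 0]],
  ],
)

```text
t: 16.02
tcp_pos: [0.4661, 0.0286, 0.1425]
ee_rot: [0.0, 0.823, 0.568, 0.0]
force: [0.1, -0.5, -0.8]
finger_gap: 0.124
gripper_force: 30.0
```

hand_motion(
  rows=[
    [[0.5, 0, 0, 0, 0], [0.5, 0, 0, 0, 0], [0.5, 0, 0, -0.05, 0], [0.5, 0, 0, -0.1, 0], [0.5, -0.055, 0.021, -0.1, 0], [0.5, -0.11, 0.042, -0.1, 0], [0.5, -0.11, 0.042, -0.1, 0]],
  ],
)

```text
t: 16.9
tcp_pos: [0.4658, -0.0919, 0.2422]
ee_rot: [0.0, 0.824, 0.567, 0.0]
force: [0.1, 0.7, -0.6]
finger_gap: 0.502
gripper_force: 0.0
```

```bash
python3 - <<'E'
from cans import *
t=eyes.snapshot("top")
for c in cans(t):print(c)
print(tool([.557,-.3838,.17],1.75-np.pi/2))
cv2.imwrite("pics/two.png",cv2.resize(t["color"][180:330,270:510],(720,450)))
E
```

```text
(array([476.7, 283.2]), array([ 0.4665, -0.3834]), np.float64(0.06815274862327193), np.float64(1.8955048812801725))
(array([317.8, 279. ]), array([0.4624, 0.0159]), np.float64(0.05686105449603921), np.float64(1.2038441714200796))
(array([477.7, 247.3]), array([ 0.5567, -0.3839]), np.float64(0.06956927456541279), np.float64(1.8099891804781691))
(array([319.5, 237.2]), array([0.5709, 0.0148]), np.float64(0.055436006740065165), np.float64(1.489769844470445))
(array([-0.2418,  0.1898,  0.0721]), np.float64(-0.5437967903288241))
```

View pics/two.png

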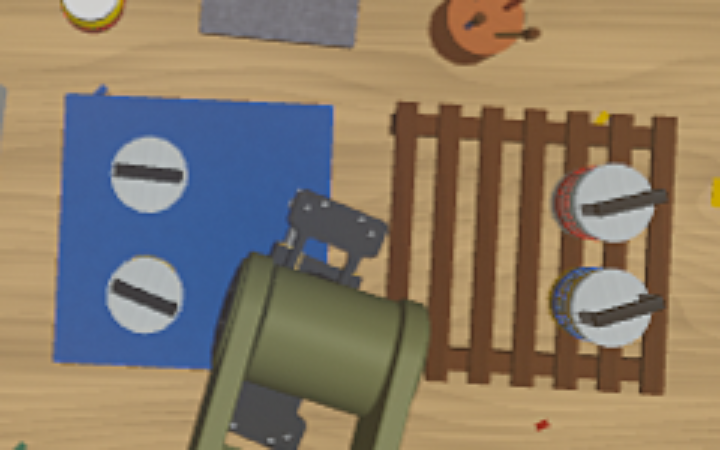

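Green and red stand on the board; white and yellow haven't moved. White is next.

Scaled: -0.5438 rad / 4 = -0.136.

hand_motion(
  rows=[
    [[0.5, -0.048, 0.038, 0, -0.0325], [0.5, -0.097, 0.076, 0, -0.065], [0.5, -0.145, 0.114, 0, -0.0975], [0.5, -0.193, 0.152, 0, -0.13], [0.5, -0.2418, 0.1898, 0, -0.136], [0.5, -0.2418, 0.1898, 0.03, -0.136], [0.5, -0.2418, 0.1898, 0.072, -0.136], [0.5, -0.2418, 0.1898, 0.072, -0.136]],
  ],
)

```text
t: 17.95
tcp_pos: [0.5578, -0.3803, 0.167]
ee_rot: [-0.003, 0.639, 0.769, -0.0]
force: [-1.1, -0.1, 0.8]
finger_gap: 0.505
gripper_force: 0.0
```

hand_motion(
  rows=[
    [[0, 0, 0, 0, 0], [0, 0, 0, 0, 0], [0, 0, 0, 0, 0], [0, 0, 0, 0, 0], [0, 0, 0, -0.04, 0], [0, 0, 0, -0.08, 0], [0, 0, 0, -0.08, 0]],
  ],
)

```text
t: 18.82
tcp_pos: [0.5586, -0.3828, 0.2532]
ee_rot: [0.003, 0.64, 0.768, 0.0]
force: [-0.1, 0.8, -2.3]
finger_gap: 0.122
gripper_force: 29.6
```

```bash
python3 - <<'E'
from cans import *
print(tool([.575,-.082,.14]))
E
```

```text
(array([0.2933, 0.0702, 0.1123]), None)
```

hand_motion(
  rows=[
    [[0, 0.055, 0.013, 0, 0], [0, 0.11, 0.026, 0, 0], [0, 0.165, 0.039, 0, 0], [0, 0.22, 0.053, 0, 0], [0, 0.27, 0.065, 0, 0], [0, 0.2933, 0.0702, 0.02, 0], [0, 0.2933, 0.0702, 0.06, 0], [0, 0.2933, 0.0702, 0.09, 0], [0, 0.2933, 0.0702, 0.103, 0], [0, 0.2933, 0.0702, 0.11, 0], [0, 0.2933, 0.0702, 0.11, 0]],
  ],
)

```text
t: 20.2
tcp_pos: [0.5745, -0.0815, 0.1413]
ee_rot: [0.001, 0.64, 0.768, 0.0]
force: [-2.1, -0.1, 3.4]
finger_gap: 0.126
gripper_force: 30.0
```

hand_motion(
  rows=[
    [[0.5, 0, 0, 0, 0], [0.5, 0, 0, 0, 0], [0.5, 0, 0, -0.05, 0], [0.5, 0, 0, -0.1, 0], [0.5, -0.058, -0.014, -0.1, 0], [0.5, -0.116, -0.028, -0.1, 0], [0.5, -0.174, -0.042, -0.1, 0], [0.5, -0.174, -0.042, -0.1, 0]],
  ],
)

```text
t: 21.2
tcp_pos: [0.5633, -0.2633, 0.2394]
ee_rot: [-0.0, 0.641, 0.767, -0.0]
force: [0.5, 0.2, 0.0]
finger_gap: 0.499
gripper_force: 0.0
```

```bash
python3 - <<'E'
from cans import *
t=eyes.snapshot("top")
for c in cans(t):print(c)
print(tool([.4665,-.3834,.169],1.78-np.pi/2))
E
```

```text
(array([467.7, 303.3]), array([ 0.4156, -0.3621]), np.float64(0.058410584856550256), np.float64(0.9828444413248851))
(array([317.7, 278.8]), array([0.4629, 0.0163]), np.float64(0.05585594490995168), np.float64(1.203843032554008))
(array([361. , 238.3]), array([ 0.5714, -0.0932]), np.float64(0.05876369702808198), np.float64(1.7533876807730953))
(array([319.5, 237.2]), array([0.5709, 0.0148]), np.float64(0.055436006740065165), np.float64(1.489769844470445))
(array([-0.1029, -0.1175,  0.0706]), np.float64(-0.02961951517976047))
```

hand_motion(
  rows=[
    [[0.5, 0.06, 0, -0.03, 0], [0.5, 0.12, 0, -0.03, 0], [0.5, 0.18, 0, -0.03, 0], [0.5, 0.18, 0, -0.03, 0]],
  ],
)

```text
t: 21.75
tcp_pos: [0.531, -0.0783, 0.2708]
ee_rot: [0.0, 0.638, 0.77, 0.001]
force: [0.3, 1.0, -0.2]
finger_gap: 0.506
gripper_force: 0.0
```

```bash
python3 - <<'E'
from cans import *
t=eyes.snapshot("top")
for c in cans(t):print(c)
print(tool([.4665,-.3834,.169],1.78-np.pi/2))
E
```

```text
(array([476.7, 283.2]), array([ 0.4665, -0.3834]), np.float64(0.06815274862327193), np.float64(1.8955048812801725))
(array([317.8, 279. ]), array([0.4624, 0.0159]), np.float64(0.05686105449603921), np.float64(1.2038441714200796))
(array([319.5, 237.2]), array([0.5709, 0.0148]), np.float64(0.055436006740065165), np.float64(1.489769844470445))
(array([-0.2858, -0.12  ,  0.1016]), np.float64(-0.022902731454727876))
```

Yellow hasn't moved. I'll fetch it.

The rows are not in the units I measure in: turns go in shares of 4 rad. I convert before sending: -0.023 rad / 4 = -0.0058.

hand_motion(
  rows=[
    [[0.5, -0.055, -0.023, 0, -0.0058], [0.5, -0.11, -0.046, 0, -0.0058], [0.5, -0.165, -0.069, 0.02, -0.0058], [0.5, -0.22, -0.092, 0.03, -0.0058], [0.5, -0.275, -0.115, 0.03, -0.0058], [0.5, -0.2858, -0.12, 0.06, -0.0058], [0.5, -0.2858, -0.12, 0.102, -0.0058], [0.5, -0.2858, -0.12, 0.102, -0.0058]],
  ],
)

```text
t: 22.8
tcp_pos: [0.4641, -0.3854, 0.1652]
ee_rot: [-0.003, 0.631, 0.776, 0.0]
force: [0.1, -0.2, 0.5]
finger_gap: 0.504
gripper_force: 0.0
```

hand_motion(
  rows=[
    [[0, 0, 0, 0, 0], [0, 0, 0, 0, 0], [0, 0, 0, 0, 0], [0, 0, 0, 0, 0], [0, 0, 0, -0.04, 0], [0, 0, 0, -0.08, 0], [0, 0, 0, -0.08, 0]],
  ],
)

```text
t: 23.68
tcp_pos: [0.4659, -0.3862, 0.2508]
ee_rot: [0.002, 0.631, 0.776, -0.0]
force: [0.0, -0.4, -3.0]
finger_gap: 0.123
gripper_force: 29.8
```

```bash
python3 - <<'E'
from cans import *
print(tool([.465,-.082,.14]))
E
```

```text
(array([0.2984, 0.0608, 0.1098]), None)
```

hand_motion(
  rows=[
    [[0, 0.055, 0.011, 0, 0], [0, 0.11, 0.022, 0, 0], [0, 0.165, 0.033, 0, 0], [0, 0.22, 0.045, 0, 0], [0, 0.27, 0.055, 0, 0], [0, 0.2984, 0.0608, 0.02, 0], [0, 0.2984, 0.0608, 0.06, 0], [0, 0.2984, 0.0608, 0.09, 0], [0, 0.2984, 0.0608, 0.103, 0], [0, 0.2984, 0.0608, 0.11, 0], [0, 0.2984, 0.0608, 0.11, 0]],
  ],
)

```text
t: 25.05
tcp_pos: [0.4649, -0.0816, 0.1393]
ee_rot: [0.001, 0.631, 0.776, 0.0]
force: [-1.0, -1.2, 5.5]
finger_gap: 0.128
gripper_force: 30.0
```

hand_motion(
  rows=[
    [[0.5, 0, 0, 0, 0], [0.5, 0, 0, 0, 0], [0.5, 0, 0, -0.05, 0], [0.5, 0, 0, -0.1, 0], [0.5, -0.058, -0.014, -0.13, 0], [0.5, -0.116, -0.028, -0.16, 0], [0.5, -0.174, -0.042, -0.18, 0], [0.5, -0.232, -0.056, -0.18, 0], [0.5, -0.232, -0.056, -0.18, 0]],
  ],
)

```text
t: 26.18
tcp_pos: [0.4557, -0.3227, 0.3174]
ee_rot: [-0.0, 0.632, 0.775, -0.0]
force: [0.7, 1.0, -0.3]
finger_gap: 0.5
gripper_force: 0.0
```

```bash
python3 - <<'E'
from cans import *
t=eyes.snapshot("top"); s=eyes.snapshot("side")
for c in cans(t):print(c)
cv2.imwrite("pics/four.png",np.hstack([cv2.resize(t["color"][180:330,140:400],(520,300)),cv2.resize(s["color"][220:370,280:420],(280,300))]))
g,a,_=grip(.91); print(tool([g[0]+.0002,g[1]+.001,.30],a+np.pi/2))
E
```

```text
(array([359.5, 280.2]), array([ 0.4626, -0.0923]), np.float64(0.058809552790013264), np.float64(1.7585125602373775))
(array([317.7, 278.8]), array([0.4629, 0.0163]), np.float64(0.05585594490995168), np.float64(1.203843032554008))
(array([361. , 238.3]), array([ 0.5713, -0.0932]), np.float64(0.05873706998093737), np.float64(1.7496261788001464))
(array([319.5, 237.2]), array([0.5709, 0.0148]), np.float64(0.055436006740065165), np.float64(1.489769844470445))
(array([0.5593, 0.1544, 0.0179]), np.float64(-0.9713346412118589))
```

View pics/four.png

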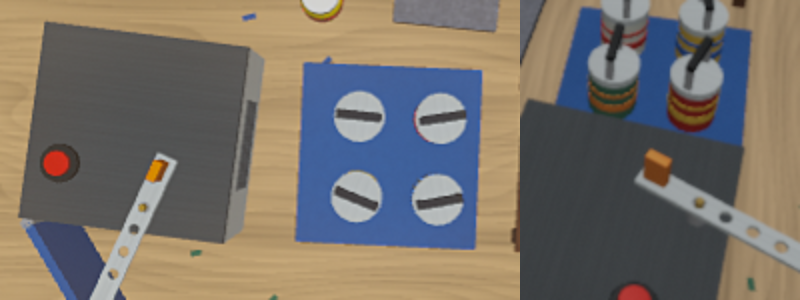

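All four cans stand upright on the board and the stay is still in hole 4. Back to the stay.

Scaled: -0.9713 rad / 4 = -0.2428.

hand_motion(
  rows=[
    [[0.5, 0.056, 0.0154, 0, -0.025], [0.5, 0.112, 0.031, 0, -0.05], [0.5, 0.168, 0.046, 0, -0.075], [0.5, 0.224, 0.062, 0, -0.1], [0.5, 0.28, 0.077, 0, -0.125], [0.5, 0.336, 0.093, 0, -0.15], [0.5, 0.392, 0.108, 0, -0.175], [0.5, 0.448, 0.124, 0, -0.2], [0.5, 0.504, 0.139, 0, -0.225], [0.5, 0.5593, 0.1544, 0.018, -0.2428], [0.5, 0.5593, 0.1544, 0.03, -0.2428]],
  ],
)

```text
t: 27.65
tcp_pos: [0.4918, 0.2634, 0.2867]
ee_rot: [-0.001, 0.193, 0.981, -0.0]
force: [-0.4, -0.8, 0.1]
finger_gap: 0.497
gripper_force: 0.0
```

hand_motion(
  rows=[
    [[0.5, 0, 0, 0, 0], [0.5, 0, 0, 0, 0]],
  ],
)

```text
t: 27.9
tcp_pos: [0.4936, 0.2587, 0.289]
ee_rot: [0.001, 0.196, 0.981, 0.0]
force: [1.0, -0.5, -0.3]
finger_gap: 0.502
gripper_force: 0.0
```

```bash
python3 - <<'E'
from cans import *
g,a,_=grip(.91); print(tool([g[0]+.0002,g[1]+.001,.2376],a+np.pi/2))
d=eyes.snapshot("side"); cv2.imwrite("pics/pre2.png",cv2.resize(d["color"][270:350,310:430],None,fx=5,fy=5,interpolation=2))
E
```

```text
(array([-0.0005,  0.0004,  0.0514]), np.float64(0.00016017213116348294))
```

View pics/pre2.png

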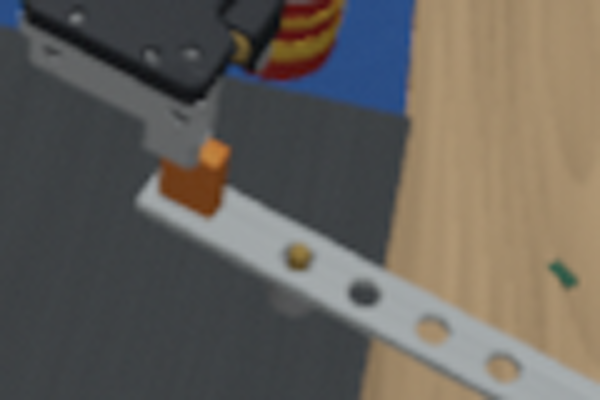

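The open fingers are above the tab with the near finger on its left side, as in the first grasp. Descend, grip and compute the reverse path.

hand_motion(
  rows=[
    [[0.5, 0, 0, 0.03, 0], [0.5, 0, 0, 0.0514, 0], [0.5, 0, 0, 0.0514, 0], [0.0, 0, 0, 0.0514, 0], [0.0, 0, 0, 0.0514, 0], [0.0, 0, 0, 0.0514, 0], [0.0, 0, 0, 0.0514, 0]],
  ],
  clamp_n=25,
)

```text
t: 28.82
tcp_pos: [0.4937, 0.2594, 0.2368]
ee_rot: [0.0, 0.196, 0.981, 0.0]
force: [-0.4, 0.2, 0.4]
finger_gap: 0.127
gripper_force: 25.0
```

```bash
python3 - <<'E'
from geo import *
s=monitor.get_state(); off=s["tcp_pos"]-grip(.91)[0]; print(off)
a0=grip(.91)[1]; M=q(s["ee_rot"])
for th,tip in((.91,.15),(.91,.32),(.77,.32),(.62,.32),(.48,.32),(.48,.12),(.48,0.01)):
    g,a,L=grip(th,tip); c,n=np.cos(a-a0),np.sin(a-a0); o=np.array([c*off[0]-n*off[1],n*off[0]+c*off[1],off[2]*np.cos(tip)]); o[:2]-=off[2]*np.sin(tip)*np.array([np.cos(a),np.sin(a)])
    print(th,tip,tool(g+o,a+np.pi/2))
E
```

```text
[-0.0003  0.0014  0.0088]
0.91 0.15 (array([ 0.0076,  0.    , -0.0332]), np.float64(0.0012079737542984859))
0.91 0.32 (array([ 0.022 ,  0.    , -0.0691]), np.float64(0.0012079737542984859))
0.77 0.32 (array([ 0.0035,  0.0034, -0.0691]), np.float64(-0.07241547764542111))
0.62 0.32 (array([-0.0167,  0.0102, -0.0691]), np.float64(-0.15243638220503808))
0.48 0.32 (array([-0.0354,  0.0198, -0.069 ]), np.float64(-0.22880021422571772))
0.48 0.12 (array([-0.0514,  0.0235, -0.0267]), np.float64(-0.22880021422571772))
0.48 0.01 (array([-0.0565,  0.0247, -0.0022]), np.float64(-0.22880021422571772))
```

Scaled: -0.229 rad / 4 = -0.0573.

hand_motion(
  rows=[
    [[0, 0.004, 0, -0.018, 0], [0, 0.0076, 0, -0.0332, 0], [0, 0.015, 0, -0.052, 0], [0, 0.022, 0, -0.0691, 0], [0, 0.0035, 0.0034, -0.0691, -0.018], [0, -0.0167, 0.0102, -0.0691, -0.038], [0, -0.0354, 0.0198, -0.069, -0.0573], [0, -0.042, 0.0214, -0.053, -0.0573], [0, -0.048, 0.0227, -0.0375, -0.0573], [0, -0.048, 0.0227, -0.0375, -0.0573]],
  ],
)

```text
t: 30.08
tcp_pos: [0.5461, 0.2617, 0.2723]
ee_rot: [-0.001, 0.083, 0.997, -0.001]
force: [-0.4, 1.3, -1.2]
finger_gap: 0.126
gripper_force: 25.0
```

```bash
python3 - <<'E'
from geo import *
d=eyes.snapshot("side"); cv2.imwrite("pics/low2.png",cv2.resize(d["color"][290:350,330:430],None,fx=6,fy=6,interpolation=2))
p=w((-.09,-.03)); print((proj(d,[[*p,.203+.115*np.sin(.17)],[*p,.214]])-[330,290])*6)
s=monitor.get_state(); off=np.array([-.0003,.0014,.0088]); g,a,_=grip(.48,.17); print(tool(g+off,a+np.pi/2))
E
```

```text
[[246.0843 153.2485]
 [243.3821 166.8367]]
(array([-0.0025,  0.0003, -0.0012]), np.float64(-0.0005090683785966554))
```

View pics/low2.png

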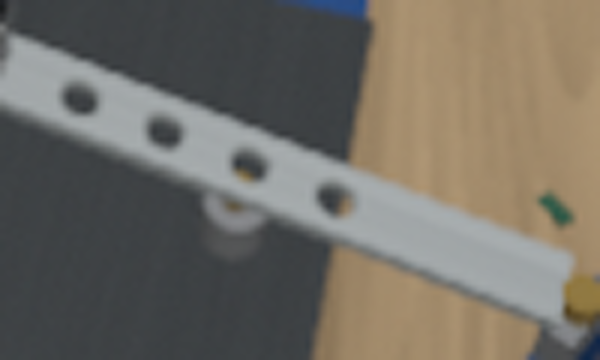

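Hole 2 is at (249,165) in the crop, with brass visible through it, so it lines up. I'll lower it.

hand_motion(
  rows=[
    [[0, -0.003, 0.0007, 0.01, 0], [0, -0.0055, 0.0013, 0.02, 0], [0, -0.0075, 0.0018, 0.029, 0], [0, -0.0085, 0.002, 0.0345, 0], [0, -0.0085, 0.002, 0.0353, 0], [0, -0.0085, 0.002, 0.0353, 0], [0.4, -0.0085, 0.002, 0.0353, 0], [0.4, -0.0085, 0.002, 0.0353, 0], [0.4, -0.0085, 0.002, 0, 0], [0.4, -0.0085, 0.002, -0.04, 0]],
  ],
)

```text
t: 31.38
tcp_pos: [0.5553, 0.2624, 0.3148]
ee_rot: [-0.0, 0.083, 0.997, -0.0]
force: [-0.1, 0.9, -0.7]
finger_gap: 0.399
gripper_force: 0.0
```

hand_motion(
  rows=[
    [[0.4, 0, 0.05, -0.03, 0], [0.4, 0, 0.11, -0.03, 0], [0.4, 0, 0.16, -0.03, 0], [0.4, 0, 0.16, -0.03, 0], [0.4, 0, 0.16, -0.03, 0]],
  ],
)

```text
t: 32.0
tcp_pos: [0.5818, 0.4199, 0.3439]
ee_rot: [-0.0, 0.083, 0.997, -0.0]
force: [0.8, -0.6, 0.4]
finger_gap: 0.401
gripper_force: 0.0
```

```bash
python3 - <<'E'
from cans import *
t=eyes.snapshot("top"); s=eyes.snapshot("side")
for c in cans(t):print(c)
cv2.imwrite("pics/end.png",np.hstack([cv2.resize(t["color"][180:330,140:400],(400,240)),cv2.resize(s["color"][290:350,330:430],(400,240))]))
E
```

```text
(array([359.5, 280.2]), array([ 0.4626, -0.0923]), np.float64(0.058809552790013264), np.float64(1.7585125602373775))
(array([317.7, 278.8]), array([0.4629, 0.0163]), np.float64(0.05585594490995168), np.float64(1.203843032554008))
(array([361. , 238.3]), array([ 0.5713, -0.0932]), np.float64(0.05873706998093737), np.float64(1.7496261788001464))
(array([319.5, 237.2]), array([0.5709, 0.0148]), np.float64(0.055436006740065165), np.float64(1.489769844470445))
```

View pics/end.png

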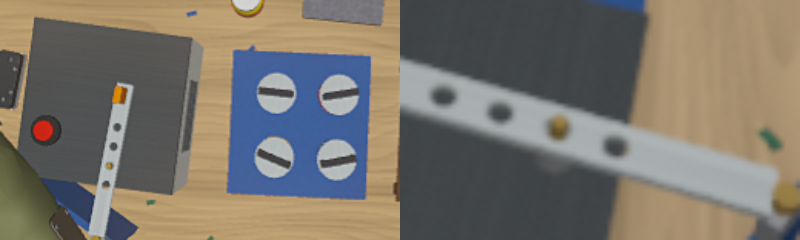

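The pin is through hole 2: brass at (558,127) in the right half, with one open hole on the door side. All the cans are on the board and the arm is clear.

```bash
python3 -c "
from cell import ctrl; print(ctrl.job_done())"
```

```text
the job is handed in; nothing more can be done
None
```

The job is handed in (no verdict came back): I pressed the fan button to its stop, set the stay on hole 4, moved all four canisters upright onto the blue board, then set the stay on hole 2, and the last pictures show the stay and canisters in place.

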